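# Clamp a pair of heel blocks in the heel press

### The arm

A 6-joint arm with a two-finger parallel gripper is mounted at the origin on the work surface. World frame = base frame: x ahead of the robot, y to its left, z up, the work surface at z = 0. Lengths are in m, angles in rad, forces in N, time in s.
With the tool pointing down it reaches from about 0.25 to 0.725 m from the base axis. Payload 9.7 kg.
Tool frame: the origin (TCP) lies at the very end of the fingers, on their centre line; the grasp point (between the pads) lies 19 mm behind it; z points along the fingers, y is the line along which they close (so a half turn about z gives the same grasp; the last joint's range is limited). The gripper opens to 85 mm and grips with 20 to 120 N. Pads are 22 mm wide; open, the fingers measure 114 mm over their backs; the gripper's body (76 mm by 85 mm) begins 54 mm behind the grasp point. The pads swing forward as they close: fully open they stand 13 mm farther back than shut.
Start: joints at [1.128, 0.087, 0.176, 1.66, 0, 1.571], TCP at [0.236, 0.497, 0.231] pointing down, gripper open.
Joint ranges: [-3.13, 3.13], [-0.85, 1.81], [-1.15, 1.24], [-2.2, 2.28], [-1.44, 1.52], [-3.14, 3.14]. Speed limits (rad/s): [2.22, 2.22, 2.57, 3.14, 3.14, 3.14].

### API

Orientations are given as a 3x3 rotation matrix whose columns are the frame's x, y, z axes.
In Python, from cell import env gives the robot as it stands.
- The arm moves only by the tool jog_arm, never from a script. Its argument "commands" is a list of rows, each an object with "gripper": the finger opening in m, from 0 to 0.0854; "slide": the shift along the tool's x, y, z in m, a list of three; "rotation": the turn, a rotation vector about the tool's x, y, z in degrees, a list of three. A call has 1 to 5 rows; each row shifts and turns the commanded pose from where the row before left it, along the tool's axes as they then stand; what a row does not reach is not made up. A row lasts 1/10 s, in which the tool goes at most 50 mm and 8.59 degrees, less where a joint would pass 70% of its speed; a pose out of reach is approached as far as the arm can. A call is refused whole if a number of a shift passes 0.05 or a number of a turn 8.59, either way. A call with a gripper value outside its range is refused whole. The fingers move at their own pace and stop on an object; "squeeze" is the grip in N (left out, the last holds). Time passes only in rows, so rows that do not move let the fingers close. It gives the time, the measured TCP pose, the force, the opening and the grip force at its end, in the units of the state.
- env.get_obs(): the state, without advancing time (a new reading comes with each control period).
- env.capture(name): name is "side" or "top" or "wrist"; returns the picture (400x640x3 uint8, red, green, blue); there is no depth.
- env.camera_model(name): a dict with "fx", "fy", "cx", "cy" (pixels), "rvec" (rotation vector, rad) and "tvec" (3), from world to camera coordinates, as OpenCV has them; the wrist camera has in their place "hand_eye" (4x4, takes a point from camera to tool coordinates, whose origin is the TCP and whose axes are the flange's). Camera axes: x right, y down, z forward; pixel columns grow to the right and rows downward; lengths in m; the calibration is good to about 2 mm. A picture is of the moment at which its call begins: read the wrist's pose just before it. camera_model takes no time and is no camera call.
- env.close_job(): hands the job in; it is judged then, once.
The state is a dict: "time": time; "joints": joint angles; "dq": joint speeds; "effort": joint torques, N m; "tool_pos": TCP position; "eef_rot": TCP orientation; "ft_force": force on the tool from outside, world axes, zero at the start; "torque": the same for the moment, N m; "gripper_width": finger opening in m; "finger_force": force on a finger pad.
Only numpy, scipy, OpenCV 4.12 (cv2) and the standard library are available. Lean on these libraries where they do the work, as an engineer would, in place of code of your own. Each camera call takes 0.05 s, during which the arm holds its last target. There are 200 camera calls.

### The job

Load the two wooden heel blocks into the two U-shaped nests of the bench heel press, one in each, upright and fully down with their flat faces towards the robot and their round ends towards the hinge. Then, with both blocks let go and seated, pull the press's sprung lever down by its wooden grip bar until the lever is level, so that its two rubber pads bear on the blocks, and finish holding it level with the fingers: do not let go, it springs back up. Leave the tape roll, the glue jar, the paper cup and the hammer where they are.

Things in the scene. Friction and masses are not known exactly. Their poses are not given: they have to be found in the camera images.
- press: Fixed grey bench press (sizes in mm). Base plate 200 x 230 x 12: x from -50 to 150, y +-115. Origin on the table midway between the two nests; x points away from the robot towards the lever's hinge, z up. Two uprights, 36 x 10, top 97 above the table, at x = 115, y = +-108; the lever's hinge axis runs along y at x = 115, z = 75.
- nest_left (a point): centre of the left nest's floor (press x = 0, y = 55, z = 12): a seated block's origin lies here. Axes as the press. Nest: U-shaped aluminium rim 8 high, walls 5 thick; flat wall towards -x, end with cut corners at +x; about 3.5 clearance all round. A block the wrong way round does not go in.
- nest_right (a point): the same for the right nest (y = -55 of the press).
- press_lever: Sprung yoke lever. Origin on the hinge axis; its -x axis runs along the arms to the grip bar. Arms 8 thick at y = +-97, crossbar 115 and grip bar 190 from the hinge. Rests 1.7 rad above level; swings down towards the robot. Level: axes parallel to the press's, grip 75 above the table; stop 0.12 rad lower. Needs about 5 N at the grip until the pads touch the blocks, 0.09 rad above level.
- lever_grip (a point): middle of the wooden grip bar: round, dia 18, 186 long along y, free to be pinched in the middle from above at any angle; moves on an arc of radius 190 about the hinge, from 263 above the table down to 75 at level. With the blocks in, holding it level takes about 14 N, 8 N more per 0.1 rad lower. Springs back up if let go.
- pad_left: round rubber pad, dia 34, 8 thick, under the lever's crossbar over the left nest, origin at the centre of its pressing face, 36 below the lever's axis when free; springs in by up to 28 along the lever's z.
- pad_right: the same over the right nest
- heel_a: First U-shaped heel block of stacked light wood, standing upright: 44 wide (y), 46 long (x), 35 high, about 60 g. Origin: on the underside, at the centre of the round end's arc; x points to the round end (22 away), the flat face is 24 away at -x; the sides are parallel from x = -24 to 0; z up. Both blocks are identical; either may go in either nest.
- heel_a_flat (a point): centre of heel_a's flat face, 17.5 above its underside
- heel_b: Second U-shaped heel block of stacked light wood, standing upright: 44 wide (y), 46 long (x), 35 high, about 60 g. Origin: on the underside, at the centre of the round end's arc; x points to the round end (22 away), the flat face is 24 away at -x; the sides are parallel from x = -24 to 0; z up. Both blocks are identical; either may go in either nest.
- heel_b_flat (a point): centre of heel_b's flat face, 17.5 above its underside
- tape_roll: bystander, black tape roll lying flat: ring, outer dia 72, 24 high (mm)
- glue_jar: bystander, amber glass jar with steel cap, dia 60, 60 high, standing (mm)
- paper_cup: bystander, brown paper cup, rim dia 80, 110 high, standing (mm)
- hammer: bystander, shoemaker's hammer lying flat, handle along its x axis (mm)
There are look-alikes about, which are no part of the job. Leave any grey look-alike of the heel_b alone. Leave any green look-alike of the heel_a alone.

How it is judged:
By the outcome, as a careful person would: the job done as asked, in the order asked, and still so for the second after the job is handed in, while the arm keeps its last pose, push and grip.
It also fails if it takes over 72 s, if anything falls off the work surface, if the arm or the gripper's body presses on something with over 40 N, if the wrist force passes 120 N, or if a joint passes its speed limit or range.

## Working session

There is one attempt and no reset: what is moved stays moved. The work goes in short steps, Python scripts to look and compute and a tool call to move; the robot and the scene stay as the last step left them, time stands still between calls to the robot, and variables do not carry over. Pictures are saved under pics/ and viewed, at most 12 in all, crops included, and the job is handed in when it is done.

Besides the shell and the picture viewer there is one more tool, called after ">>>" in YAML: its name, and indented under it one key for each argument. jog_arm: Moves the arm, as the interface text tells. Its arguments: {"type":"object","properties":{"commands":{"type":"array","items":{"type":"object","properties":{"gripper":{"type":"number"},"slide":{"type":"array","items":{"type":"number"}},"rotation":{"type":"array","items":{"type":"number"}}}}},"squeeze":{"type":"number"}},"required":["commands"]}

```bash
mkdir -p pics; python3 - <<'E'
from cell import env
import cv2,numpy as np
o=env.get_obs();print({k:np.round(v,3).tolist() for k,v in o.items()})
for n in("top","side","wrist"):
    cv2.imwrite(f"pics/{n}0.png",env.capture(n)[:,:,::-1]);print(n,env.camera_model(n))
E
```

```text
{'time': 0.0, 'joints': [1.128, 0.087, 0.175, 1.66, 0.0, 1.571], 'dq': [0.001, 0.001, 0.001, 0.0, 0.0, -0.001], 'effort': [0.0, -52.039, 46.48, 0.017, -0.0, -0.0], 'tool_pos': [0.236, 0.497, 0.231], 'eef_rot': [[-0.904, 0.428, -0.001], [0.428, 0.904, -0.001], [0.0, -0.001, -1.0]], 'ft_force': [0.506, 0.088, -0.07], 'torque': [0.018, 0.029, -0.009], 'finger_force': 0.0, 'gripper_width': 0.085}
top {'fx': 517.9447954043652, 'fy': 517.9447954043652, 'cx': 324.920193694238, 'cy': 197.9999992081435, 'rvec': array([ 2.15679704, -2.18545097,  0.07911572]), 'tvec': array([-0.11463812,  0.61469342,  1.72659954])}
side {'fx': 434.9307943949423, 'fy': 434.9307943949423, 'cx': 326.4005563941415, 'cy': 206.4154679331066, 'rvec': array([ 0.10327098, -2.69395506,  1.56416426]), 'tvec': array([0.57857852, 0.14083664, 1.08611842])}
wrist {'fx': 313.7121231545321, 'fy': 313.7121231545321, 'cx': 319.1046766452724, 'cy': 199.16744536686699, 'hand_eye': array([[ 1.14821401e-04, -9.47473366e-01, -3.19834656e-01,
         8.29951665e-02],
       [ 9.99999815e-01,  2.99961938e-04, -5.29600417e-04,
        -9.82909654e-04],
       [ 5.97720513e-04, -3.19834536e-01,  9.47473225e-01,
        -1.44496664e-01],
       [ 0.00000000e+00,  0.00000000e+00,  0.00000000e+00,
         1.00000000e+00]])}
```

View pics/top0.png

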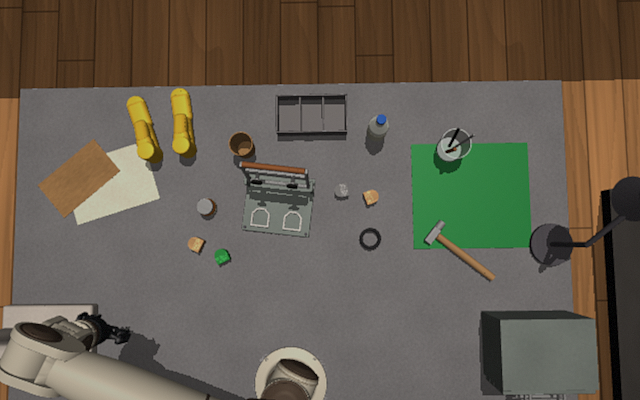

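View pics/side0.png

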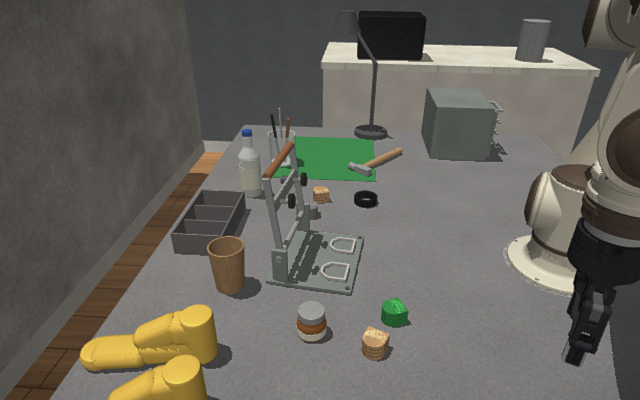

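The top view shows light wood blocks at (196,244) and (371,197). The look-alikes are green at (222,257) and grey at (342,190). The press is around (278,205), the jar at (206,207), the cup at (241,145) and the tape at (370,239). I take the two wood-coloured blocks as heel_a and heel_b, and will confirm with an enlarged crop.

```bash
cat > h.py <<'E'
from cell import env
import cv2,numpy as np
from scipy.spatial.transform import Rotation as R
def cam(n,o=None):
    m=env.camera_model(n)
    K=np.array([[m['fx'],0,m['cx']],[0,m['fy'],m['cy']],[0,0,1]])
    if 'rvec' in m: return K,R.from_rotvec(m['rvec']).as_matrix(),np.array(m['tvec'])
    T=np.eye(4);T[:3,:3]=o['eef_rot'];T[:3,3]=o['tool_pos'];T=np.linalg.inv(T@m['hand_eye'])
    return K,T[:3,:3],T[:3,3]
def back(c,uv,z):
    K,r,t=c;uv=np.atleast_2d(uv).astype(float)
    d=(np.c_[uv,np.ones(len(uv))]@np.linalg.inv(K).T)@r;C=-r.T@t
    return C+d*((z-C[2])/d[:,2])[:,None]
def proj(c,P):
    K,r,t=c;q=(np.atleast_2d(P)@r.T+t)@K.T
    return q[:,:2]/q[:,2:]
E
python3 - <<'E'
from h import *
c=cam("top");np.set_printoptions(precision=3,suppress=True)
for n,p,z in[("A",(196,244),.03),("B",(371,197),.03),("green",(222,257),.03),("grey",(342,190),.03),("jar",(206,207),.06),("tape",(370,239),.02),("cup",(241,145),.11),("nl",(260,218),.015),("nr",(292,220),.015)]:print(n,back(c,p,z)[0])
im=cv2.imread("pics/top0.png")[140:275,180:390]
cv2.imwrite("pics/topc.png",cv2.resize(im,None,fx=3.8,fy=3.8,interpolation=cv2.INTER_CUBIC))
E
```

```text
A [0.464 0.312 0.03 ]
B [ 0.614 -0.278  0.03 ]
green [0.419 0.225 0.03 ]
grey [ 0.639 -0.181  0.03 ]
jar [0.586 0.272 0.06 ]
tape [ 0.473 -0.273  0.02 ]
cup [0.783 0.147 0.11 ]
nl [0.549 0.099 0.015]
nr [ 0.541 -0.01   0.015]
```

View pics/topc.png

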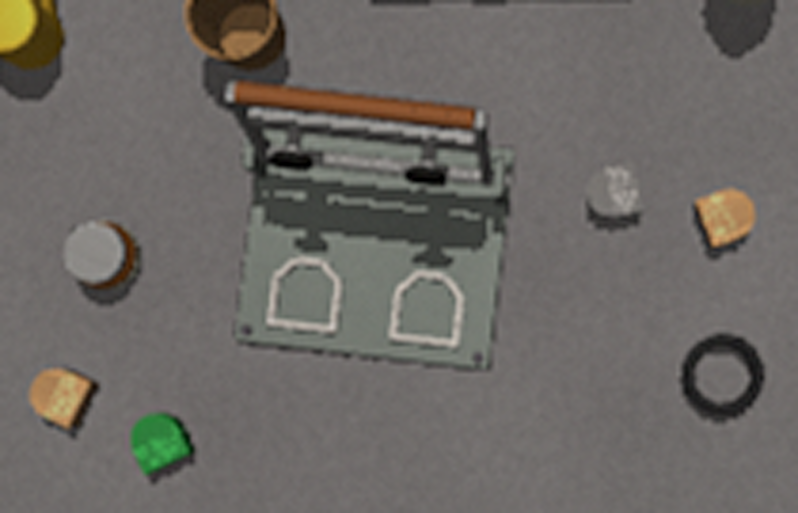

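The crop confirms it. Wood blocks are at crop (62,398) and (725,215), with the green one at (160,443) and the grey one at (615,190). A's round end points left and up, and B's points right and slightly up. The nests are at crop (303,297) and (428,310). Next I move over block A for a close look.

>>> jog_arm:
  commands:
    - {"slide": [-0.048, -0.012, 0.005]}
    - {"slide": [-0.048, -0.012, 0.005]}
    - {"slide": [-0.048, -0.012, 0.005]}
    - {"slide": [-0.048, -0.012, 0.005]}
    - {"slide": [-0.048, -0.012, 0.005]}

```text
invalid input
```

>>> jog_arm:
  commands:
    - {"slide": [-0.045, -0.01, 0.0]}
    - {"rotation": [0, 0, -8.5]}
    - {"rotation": [0, 0, -8.5]}
    - {"rotation": [0, 0, -8.5]}
    - {"rotation": [0, 0, -8.5]}

```text
invalid input
```

>>> jog_arm:
  commands:
    - {"rotation": [0, 0, -8.5]}
    - {"rotation": [0, 0, -8.5]}
    - {"rotation": [0, 0, -8.5]}
    - {"rotation": [0, 0, -8.5]}
    - {"rotation": [0, 0, -8.5]}

```text
invalid input
```

>>> jog_arm:
  commands:
    - {"rotation": [0, 0, -8.5]}
    - {"rotation": [0, 0, -8.5]}
    - {"slide": [0, 0, 0]}
    - {"slide": [0, 0, 0]}

```text
invalid input
```

```bash
python3 - <<'E'
from h import *
o=env.get_obs();np.set_printoptions(precision=3,suppress=True)
print(o['time'],o['joints'],o['tool_pos'],o['eef_rot'])
np.savez("obs1.npz",**o)
im=env.capture("wrist")[:,:,::-1];cv2.imwrite("pics/w1.png",im)
print(proj(cam("wrist",o),[.464,.312,.03]))
E
```

```text
0.15 [ 1.128  0.087  0.175  1.66  -0.     1.571] [0.236 0.497 0.231] [[-0.904  0.428 -0.   ]
 [ 0.428  0.904 -0.001]
 [-0.    -0.001 -1.   ]]
[[271.324 367.435]]
```

View pics/w1.png

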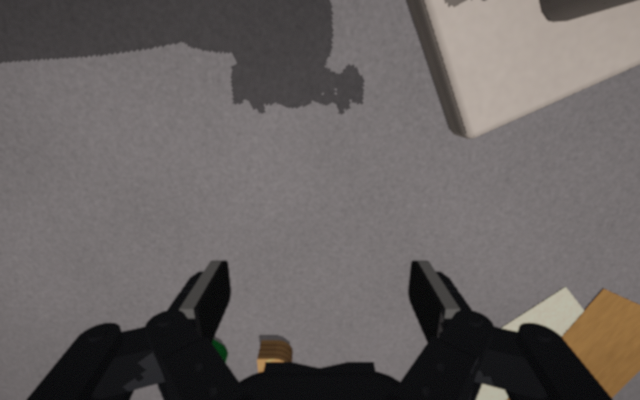

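The wrist picture shows only the table, because the moves were refused. The rows probably need every field.

>>> jog_arm:
  commands:
    - {"gripper": 0.0854, "slide": [-0.048, -0.012, 0.005], "rotation": [0, 0, 0]}
    - {"gripper": 0.0854, "slide": [-0.048, -0.012, 0.005], "rotation": [0, 0, 0]}
    - {"gripper": 0.0854, "slide": [-0.048, -0.012, 0.005], "rotation": [0, 0, 0]}
    - {"gripper": 0.0854, "slide": [-0.048, -0.012, 0.005], "rotation": [0, 0, 0]}
    - {"gripper": 0.0854, "slide": [-0.048, -0.012, 0.005], "rotation": [0, 0, 0]}
  squeeze: 30

```text
time: 0.7
tool_pos: [0.428, 0.3384, 0.206]
eef_rot: [[-0.904, 0.428, 0.0], [0.428, 0.904, 0.0], [-0.0, 0.0, -1.0]]
ft_force: [0.3, 1.5, -0.5]
gripper_width: 0.0853
finger_force: 0.0
```

>>> jog_arm:
  commands:
    - {"gripper": 0.0854, "slide": [-0.045, -0.01, 0], "rotation": [0, 0, 0]}
    - {"gripper": 0.0854, "slide": [0, 0, 0], "rotation": [0, 0, -8.5]}
    - {"gripper": 0.0854, "slide": [0, 0, 0], "rotation": [0, 0, -8.5]}
    - {"gripper": 0.0854, "slide": [0, 0, 0], "rotation": [0, 0, -8.5]}
    - {"gripper": 0.0854, "slide": [0, 0, 0], "rotation": [0, 0, -8.5]}

```text
time: 1.2
tool_pos: [0.4633, 0.3113, 0.206]
eef_rot: [[-0.988, -0.156, -0.0], [-0.156, 0.988, -0.0], [0.0, -0.0, -1.0]]
ft_force: [0.1, 0.1, -1.2]
gripper_width: 0.0854
finger_force: 0.0
```

>>> jog_arm:
  commands:
    - {"gripper": 0.0854, "slide": [0, 0, 0], "rotation": [0, 0, -8.5]}
    - {"gripper": 0.0854, "slide": [0, 0, 0], "rotation": [0, 0, -8.5]}
    - {"gripper": 0.0854, "slide": [0, 0, 0], "rotation": [0, 0, -8.5]}
    - {"gripper": 0.0854, "slide": [0, 0, 0], "rotation": [0, 0, -8.5]}
    - {"gripper": 0.0854, "slide": [0, 0, 0], "rotation": [0, 0, -8.5]}

```text
time: 1.7
tool_pos: [0.4631, 0.3115, 0.2061]
eef_rot: [[-0.623, -0.782, -0.0], [-0.782, 0.623, -0.0], [0.0, 0.0, -1.0]]
ft_force: [0.6, -0.5, 0.5]
gripper_width: 0.0853
finger_force: 0.0
```

>>> jog_arm:
  commands:
    - {"gripper": 0.0854, "slide": [0, 0, 0], "rotation": [0, 0, -8.5]}
    - {"gripper": 0.0854, "slide": [0, 0, 0], "rotation": [0, 0, -8.5]}
    - {"gripper": 0.0854, "slide": [0, 0, 0], "rotation": [0, 0, 0]}
    - {"gripper": 0.0854, "slide": [0, 0, 0], "rotation": [0, 0, 0]}

```text
time: 2.1
tool_pos: [0.4631, 0.3116, 0.2061]
eef_rot: [[-0.377, -0.926, -0.0], [-0.926, 0.377, -0.0], [0.0, 0.0, -1.0]]
ft_force: [-0.3, -0.9, 0.0]
gripper_width: 0.0856
finger_force: 0.0
```

```bash
python3 - <<'E'
from h import *
o=env.get_obs();np.set_printoptions(precision=3,suppress=True)
print(o['time'],o['joints'],o['tool_pos'],o['eef_rot'])
np.savez("obs1.npz",**o)
im=env.capture("wrist")[:,:,::-1];cv2.imwrite("pics/w2.png",im)
print(proj(cam("wrist",o),[.464,.312,.03]))
E
```

```text
2.1 [ 0.592  0.099  0.14   1.612  0.    -0.592] [0.463 0.312 0.206] [[-0.377 -0.926 -0.   ]
 [-0.926  0.377 -0.   ]
 [ 0.     0.    -1.   ]]
[[317.704 177.508]]
```

View pics/w2.png

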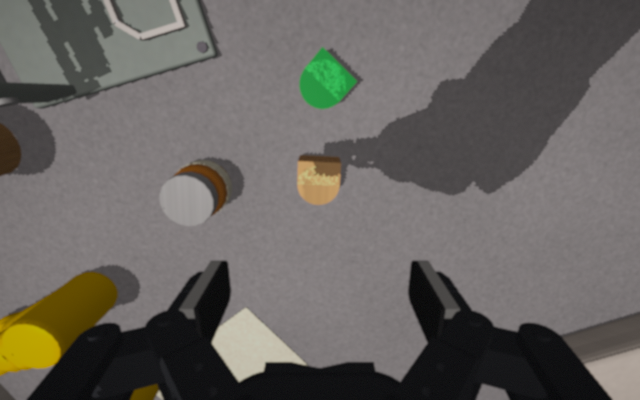

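The picture shows block A upright at (319,178), flat face up with its top edge at row ~157, and the fingers open on either side. I fit its silhouette.

```bash
cat >> h.py <<'E'
from scipy.optimize import minimize
def prism(x,y,yaw,z0=0,h=.035):
    a=np.linspace(-np.pi/2,np.pi/2,25)
    q=np.r_[[[-.024,.022],[-.024,-.022]],np.c_[.022*np.cos(a),.022*np.sin(a)]]
    c,s=np.cos(yaw),np.sin(yaw);q=q@np.array([[c,s],[-s,c]])+[x,y]
    return np.r_[np.c_[q,np.full(len(q),z0)],np.c_[q,np.full(len(q),z0+h)]]
def fitblock(im,c,guess,z0=0,r=45):
    hsv=cv2.cvtColor(im,cv2.COLOR_BGR2HSV)
    m=cv2.inRange(hsv,(5,70,30),(25,255,255))
    u,v=proj(c,[guess[0],guess[1],z0+.02])[0].astype(int)
    k=np.zeros_like(m);k[max(v-r,0):v+r,max(u-r,0):u+r]=1;m*=k
    n,l,st,_=cv2.connectedComponentsWithStats(m)
    m=(l==1+np.argmax(st[1:,4])).astype(np.uint8)*255
    S=8;x0,y0=u-r,v-r
    M=cv2.resize(m[y0:y0+2*r,x0:x0+2*r],None,fx=S,fy=S,interpolation=cv2.INTER_LINEAR)>127
    def cost(p):
        P=proj(c,prism(p[0]/100,p[1]/100,p[2]/10,z0));P=(P-[x0,y0]+.5)*S-.5
        A=np.zeros(M.shape,np.uint8);cv2.fillConvexPoly(A,cv2.convexHull(P.astype(np.float32)).round().astype(int),1)
        return (A.astype(bool)^M).sum()/S/S
    best=min((minimize(cost,[guess[0]*100+dx,guess[1]*100,guess[2]*10+d],method="Nelder-Mead",options=dict(initial_simplex=np.array([guess[0]*100+dx,guess[1]*100,guess[2]*10+d])+np.r_[[[0,0,0]],np.eye(3)])) for d in(-2,0,2) for dx in(0,.5)),key=lambda r:r.fun)
    return best.x/[100,100,10],best.fun,M.sum()/S/S
E
python3 - <<'E'
from h import *
o=dict(np.load("obs1.npz"))
p,f,a=fitblock(cv2.imread("pics/w2.png"),cam("wrist",o),[.463,.312,np.radians(68)])
print(p,np.degrees(p[2]),f,a)
g=p[:2]+ -.011*np.array([np.cos(p[2]),np.sin(p[2])])
d=o['eef_rot'].T@(np.r_[g,.0]-o['tool_pos']);print("grasp",g,"tool slide to z=0",d)
E
```

```text
[0.46616028 0.31822362 1.13568887] 65.07017883696254 52.78125 1918.375
grasp [0.46152369 0.30824855] tool slide to z=0 [0.00363595 0.00020815 0.20613211]
```

>>> jog_arm:
  commands:
    - {"gripper": 0.0854, "slide": [0.004, 0, 0.04], "rotation": [0, 0, 2.8]}
    - {"gripper": 0.0854, "slide": [0, 0, 0.04], "rotation": [0, 0, 0]}
    - {"gripper": 0.0854, "slide": [0, 0, 0.04], "rotation": [0, 0, 0]}
    - {"gripper": 0.0854, "slide": [0, 0, 0.04], "rotation": [0, 0, 0]}
    - {"gripper": 0.0854, "slide": [0, 0, 0.037], "rotation": [0, 0, 0]}
  squeeze: 30

```text
time: 2.65
tool_pos: [0.4613, 0.3076, 0.0075]
eef_rot: [[-0.42, -0.907, -0.0], [-0.907, 0.42, -0.0], [0.0, 0.0, -1.0]]
ft_force: [0.5, 0.1, -0.3]
gripper_width: 0.0854
finger_force: 0.0
```

>>> jog_arm:
  commands:
    - {"gripper": 0.0854, "slide": [0, 0, 0], "rotation": [0, 0, 0]}
    - {"gripper": 0.02, "slide": [0, 0, 0], "rotation": [0, 0, 0]}
    - {"gripper": 0.02, "slide": [0, 0, 0], "rotation": [0, 0, 0]}
    - {"gripper": 0.02, "slide": [0, 0, 0], "rotation": [0, 0, 0]}
    - {"gripper": 0.02, "slide": [0, 0, 0], "rotation": [0, 0, 0]}
  squeeze: 30

```text
time: 3.15
tool_pos: [0.463, 0.3087, 0.0118]
eef_rot: [[-0.418, -0.909, 0.003], [-0.909, 0.418, 0.002], [-0.003, -0.002, -1.0]]
ft_force: [-0.0, 0.3, 8.9]
gripper_width: 0.0433
finger_force: 31.9
```

>>> jog_arm:
  commands:
    - {"gripper": 0.02, "slide": [0, 0, 0], "rotation": [0, 0, 0]}
    - {"gripper": 0.02, "slide": [0, 0, 0], "rotation": [0, 0, 0]}
    - {"gripper": 0.02, "slide": [0, 0, 0], "rotation": [0, 0, 0]}
  squeeze: 30

```text
time: 3.45
tool_pos: [0.463, 0.3087, 0.0118]
eef_rot: [[-0.418, -0.909, 0.003], [-0.909, 0.418, 0.002], [-0.003, -0.002, -1.0]]
ft_force: [-0.7, -0.4, 8.8]
gripper_width: 0.0436
finger_force: 31.8
```

>>> jog_arm:
  commands:
    - {"gripper": 0.02, "slide": [0, 0, -0.02], "rotation": [0, 0, 0]}
    - {"gripper": 0.02, "slide": [0, 0, -0.04], "rotation": [0, 0, 0]}
    - {"gripper": 0.02, "slide": [0, 0, -0.045], "rotation": [0, 0, 0]}
    - {"gripper": 0.02, "slide": [0, 0, -0.045], "rotation": [0, 0, 0]}
    - {"gripper": 0.02, "slide": [0, 0, -0.045], "rotation": [0, 0, 0]}

```text
time: 3.95
tool_pos: [0.4615, 0.3078, 0.2072]
eef_rot: [[-0.418, -0.909, 0.001], [-0.909, 0.418, 0.001], [-0.001, -0.001, -1.0]]
ft_force: [1.4, 1.6, -0.1]
gripper_width: 0.0436
finger_force: 30.8
```

>>> jog_arm:
  commands:
    - {"gripper": 0.02, "slide": [0.034, -0.031, 0], "rotation": [0, 0, 0]}
    - {"gripper": 0.02, "slide": [0.034, -0.031, 0], "rotation": [0, 0, 0]}
    - {"gripper": 0.02, "slide": [0.034, -0.031, 0], "rotation": [0, 0, 0]}
    - {"gripper": 0.02, "slide": [0.034, -0.031, 0], "rotation": [0, 0, 0]}
    - {"gripper": 0.02, "slide": [0.034, -0.031, 0], "rotation": [0, 0, 0]}

```text
time: 4.45
tool_pos: [0.532, 0.087, 0.2055]
eef_rot: [[-0.417, -0.909, 0.002], [-0.909, 0.417, 0.0], [-0.001, -0.002, -1.0]]
ft_force: [0.7, -0.1, -1.3]
gripper_width: 0.0435
finger_force: 30.9
```

>>> jog_arm:
  commands:
    - {"gripper": 0.02, "slide": [0.034, -0.031, 0], "rotation": [0, 0, 0]}
    - {"gripper": 0.02, "slide": [0, 0, 0], "rotation": [0, 0, 8.5]}
    - {"gripper": 0.02, "slide": [0, 0, 0], "rotation": [0, 0, 8.5]}
    - {"gripper": 0.02, "slide": [0, 0, 0], "rotation": [0, 0, 8.5]}
    - {"gripper": 0.02, "slide": [0, 0, 0], "rotation": [0, 0, 8.5]}

```text
time: 4.95
tool_pos: [0.5457, 0.0446, 0.2053]
eef_rot: [[-0.858, -0.514, 0.001], [-0.514, 0.858, 0.0], [-0.001, -0.001, -1.0]]
ft_force: [-0.6, -0.7, -1.1]
gripper_width: 0.0432
finger_force: 30.8
```

>>> jog_arm:
  commands:
    - {"gripper": 0.02, "slide": [0, 0, 0], "rotation": [0, 0, 8.5]}
    - {"gripper": 0.02, "slide": [0, 0, 0], "rotation": [0, 0, 8.5]}
    - {"gripper": 0.02, "slide": [0, 0, 0], "rotation": [0, 0, 8.5]}
    - {"gripper": 0.02, "slide": [0, 0, 0], "rotation": [0, 0, 8.5]}
    - {"gripper": 0.02, "slide": [0, 0, 0], "rotation": [0, 0, 1]}

```text
time: 5.45
tool_pos: [0.5457, 0.0449, 0.2052]
eef_rot: [[-0.998, 0.067, 0.001], [0.067, 0.998, 0.0], [-0.001, 0.0, -1.0]]
ft_force: [0.1, 1.3, -0.6]
gripper_width: 0.0434
finger_force: 30.8
```

>>> jog_arm:
  commands:
    - {"gripper": 0.02, "slide": [0, 0, 0], "rotation": [0, 0, 0]}
    - {"gripper": 0.02, "slide": [0, 0, 0], "rotation": [0, 0, 0]}

```text
time: 5.65
tool_pos: [0.5456, 0.0449, 0.2046]
eef_rot: [[-0.998, 0.061, 0.0], [0.061, 0.998, 0.0], [-0.0, 0.0, -1.0]]
ft_force: [0.8, 0.6, -1.4]
gripper_width: 0.0433
finger_force: 30.8
```

```bash
python3 - <<'E'
from h import *
o=env.get_obs();np.set_printoptions(precision=4,suppress=True)
print(o['time'],o['joints'],o['tool_pos'],o['eef_rot'])
np.savez("obs3.npz",**o)
im=env.capture("wrist")[:,:,::-1];cv2.imwrite("pics/w3.png",im)
E
```

```text
5.65 [ 0.0821  0.0717  0.108   1.6066 -0.      0.1429] [0.5456 0.0449 0.2046] [[-0.9981  0.0608  0.0005]
 [ 0.0608  0.9981  0.    ]
 [-0.0005  0.0001 -1.    ]]
```

View pics/w3.png

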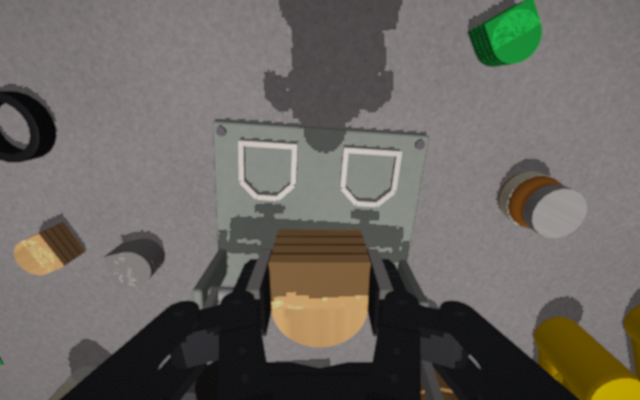

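The picture shows block A held flat face towards the camera, with its bottom edge at row ~230 and its top edge at row ~296. The nests are at (267,170) for the right one and (370,177) for the left one. I rectify the nest plane to measure it.

```bash
cat >> h.py <<'E'
def rect(im,c,x0,y0,w,h,z,s=.0005):
    # metric image: row -> x (x0 + r*s), col -> y (y0 + c*s)
    g=np.stack(np.meshgrid(np.arange(int(w/s)),np.arange(int(h/s))),-1)
    P=np.c_[x0+g[...,1].ravel()*s,y0+g[...,0].ravel()*s,np.full(g[...,0].size,z)]
    q=proj(c,P).astype(np.float32).reshape(*g.shape[:2],2)
    return cv2.remap(im,q[...,0],q[...,1],cv2.INTER_LINEAR)
E
python3 - <<'E'
from h import *
np.set_printoptions(precision=4,suppress=True)
o=dict(np.load("obs3.npz"));c=cam("wrist",o);im=cv2.imread("pics/w3.png")
for n,p in[("plate corner R",(216,121)),("plate corner L",(427,134))]:print(n,back(c,p,.012)[0])
x0,y0,s=.48,-.06,.0005
r=rect(im,c,x0,y0,.21,.13,.02)
m=cv2.inRange(cv2.cvtColor(r,cv2.COLOR_BGR2HSV),(0,0,165),(180,40,255))
n,l,st,ce=cv2.connectedComponentsWithStats(m)
for i in range(1,n):
    if st[i,4]<800: continue
    ys,xs=np.where(l==i);P=np.c_[x0+ys*s,y0+xs*s]
    hull=cv2.convexHull(np.c_[xs,ys].astype(np.int32))
    (cx,cy),(w,h),a=cv2.minAreaRect(hull)
    print("rim area",st[i,4],"bbox",x0+st[i,1]*s,y0+st[i,0]*s,st[i,3]*s,st[i,2]*s,"rect c",x0+cy*s,y0+cx*s,w*s,h*s,a)
cv2.imwrite("pics/rect3.png",cv2.resize(np.flip(np.hstack([r,cv2.cvtColor(m,cv2.COLOR_GRAY2BGR)]),0),None,fx=.95,fy=.95))
# block edges in hand: tool-frame line solve
H=env.camera_model("wrist")['hand_eye'];K=c[0]
def ray(u,v): return H[:3,:3]@np.linalg.inv(K)@[u,v,1]
a,b=ray(319,230),ray(319,296);C=H[:3,3]
# points C+ta*a (bottom), C+tb*b (top): same x, z differ .035
t=np.linalg.solve([[a[0],-b[0]],[a[2],-b[2]]],[0,.035]);print("flat in tool bottom",C+t[0]*a,"top",C+t[1]*b)
E
```

```text
plate corner R [ 0.4833 -0.0602  0.012 ]
plate corner L [0.5102 0.1608 0.012 ]
rim area 4698 bbox 0.504 -0.0435 0.0685 0.0665 rect c 0.5392000999450683 -0.011824203491210931 0.062370025634765625 0.0640816421508789 7.352379322052002
rim area 4615 bbox 0.5185 0.0665 0.068 0.066 rect c 0.5533240356445313 0.09799967956542968 0.06208242034912109 0.06411173248291016 7.386042594909668
flat in tool bottom [ 0.0413 -0.0008 -0.0512] top [ 0.0413 -0.0008 -0.0862]
```

View pics/rect3.png

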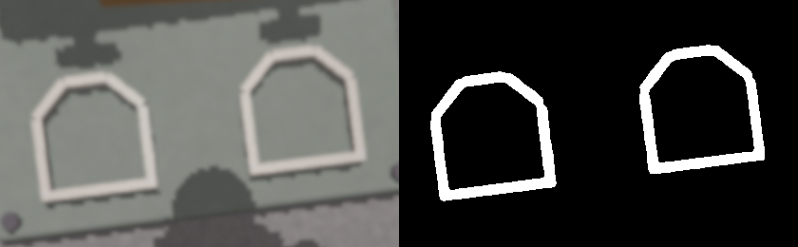

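```bash
python3 - <<'E'
from h import *
np.set_printoptions(precision=4,suppress=True)
H=env.camera_model("wrist")['hand_eye'];K=cam("wrist",dict(np.load("obs3.npz")))[0]
g=cv2.imread("pics/w3.png")[:,300:340].mean((1,2));d=np.diff(g);print([(i,round(d[i],1)) for i in range(220,350) if abs(d[i])>8])
def ray(u,v): return H[:3,:3]@np.linalg.inv(K)@[u,v,1]
C=H[:3,3]
for vb,vt in((230,262),(229,262),(230,263)):
    a,b=ray(319,vb),ray(319,vt)
    t=np.linalg.solve([[a[0],-b[0]],[a[2],-b[2]]],[0,.035]);print(vb,vt,C+t[0]*a,C+t[1]*b)
# assuming underside z=+.0095 : x from each edge ; expected flat at tool x=+.013
for v,z in((230,.0095),(262,-.0255)):
    a=ray(319,v);print(C+a*(z-C[2])/a[2])
E
```

```text
[(220, np.float64(-17.6)), (221, np.float64(-15.5)), (251, np.float64(-8.1)), (252, np.float64(-8.4)), (254, np.float64(10.7)), (261, np.float64(9.2)), (262, np.float64(9.5)), (295, np.float64(10.1)), (296, np.float64(15.8)), (297, np.float64(17.0)), (298, np.float64(9.4))]
230 262 [ 0.0112 -0.0009  0.0157] [ 0.0112 -0.0009 -0.0193]
229 262 [ 0.0139 -0.0009  0.011 ] [ 0.0139 -0.0008 -0.024 ]
230 263 [ 0.0129 -0.0009  0.0117] [ 0.0129 -0.0009 -0.0233]
[ 0.0139 -0.0009  0.0095]
[ 0.0147 -0.0008 -0.0255]
```

>>> jog_arm:
  commands:
    - {"gripper": 0.02, "slide": [0.0025, 0.0273, 0], "rotation": [0, 0, 0]}
    - {"gripper": 0.02, "slide": [0.0025, 0.0273, 0], "rotation": [0, 0, 0]}
    - {"gripper": 0.02, "slide": [0, 0, 0.04], "rotation": [0, 0, 3.9]}
    - {"gripper": 0.02, "slide": [0, 0, 0.045], "rotation": [0, 0, 0]}
    - {"gripper": 0.02, "slide": [0, 0, 0.045], "rotation": [0, 0, 0]}

```text
time: 6.2
tool_pos: [0.5442, 0.1, 0.0732]
eef_rot: [[-0.992, 0.129, 0.001], [0.129, 0.992, 0.0], [-0.001, 0.0, -1.0]]
ft_force: [0.2, 1.2, -0.7]
gripper_width: 0.0432
finger_force: 30.9
```

>>> jog_arm:
  commands:
    - {"gripper": 0.02, "slide": [0, 0, 0.034], "rotation": [0, 0, 0]}
    - {"gripper": 0.02, "slide": [0, 0, 0], "rotation": [0, 0, 0]}
    - {"gripper": 0.02, "slide": [0, 0, 0], "rotation": [0, 0, 0]}

```text
time: 6.5
tool_pos: [0.5441, 0.0997, 0.0411]
eef_rot: [[-0.991, 0.131, -0.0], [0.131, 0.991, -0.0], [0.0, -0.0, -1.0]]
ft_force: [-0.5, 0.2, -0.1]
gripper_width: 0.043
finger_force: 30.9
```

```bash
python3 - <<'E'
from h import *
o=env.get_obs();np.set_printoptions(precision=4,suppress=True)
print(o['tool_pos'],o['eef_rot'],np.degrees(np.arctan2(o['eef_rot'][0,1],o['eef_rot'][1,1])))
print("slide to target",o['eef_rot'].T@(np.array([.5439,.0997,.0225])-o['tool_pos']))
np.savez("obs4.npz",**o)
im=env.capture("wrist")[:,:,::-1];cv2.imwrite("pics/w4.png",im)
cv2.imwrite("pics/w4c.png",cv2.resize(im[120:360,180:460],None,fx=2.4,fy=2.4))
E
```

```text
[0.5441 0.0997 0.0411] [[-0.9914  0.1308 -0.0002]
 [ 0.1308  0.9914 -0.    ]
 [ 0.0002 -0.0001 -1.    ]] 7.513485026516534
slide to target [ 0.0002 -0.      0.0186]
```

View pics/w4c.png

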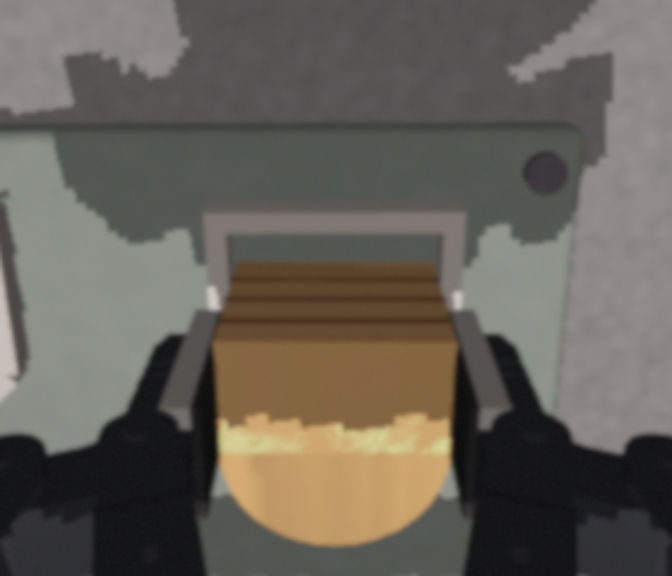

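The crop shows the block centred over the left nest: block edges at columns 233–437, between the inner rim at 228–442. I lower it.

>>> jog_arm:
  commands:
    - {"gripper": 0.02, "slide": [0, 0, 0.008], "rotation": [0, 0, 0]}
    - {"gripper": 0.02, "slide": [0, 0, 0.004], "rotation": [0, 0, 0]}
    - {"gripper": 0.02, "slide": [0, 0, 0.003], "rotation": [0, 0, 0]}
    - {"gripper": 0.02, "slide": [0, 0, 0.002], "rotation": [0, 0, 0]}
    - {"gripper": 0.02, "slide": [0, 0, 0], "rotation": [0, 0, 0]}

```text
time: 7.05
tool_pos: [0.5442, 0.0997, 0.0239]
eef_rot: [[-0.991, 0.132, 0.0], [0.132, 0.991, 0.0], [-0.0, 0.0, -1.0]]
ft_force: [-1.8, 0.0, 3.5]
gripper_width: 0.0435
finger_force: 31.5
```

>>> jog_arm:
  commands:
    - {"gripper": 0.0854, "slide": [0, 0, 0], "rotation": [0, 0, 0]}
    - {"gripper": 0.0854, "slide": [0, 0, 0], "rotation": [0, 0, 0]}
    - {"gripper": 0.0854, "slide": [0, 0, 0], "rotation": [0, 0, 0]}
    - {"gripper": 0.0854, "slide": [0, 0, 0], "rotation": [0, 0, 0]}
    - {"gripper": 0.0854, "slide": [0, 0, -0.03], "rotation": [0, 0, 0]}

```text
time: 7.55
tool_pos: [0.5417, 0.0992, 0.0498]
eef_rot: [[-0.991, 0.132, -0.007], [0.132, 0.991, -0.001], [0.006, -0.002, -1.0]]
ft_force: [-0.1, 0.3, 0.0]
gripper_width: 0.0858
finger_force: 0.0
```

>>> jog_arm:
  commands:
    - {"gripper": 0.0854, "slide": [0, 0, -0.05], "rotation": [0, 0, 0]}
    - {"gripper": 0.0854, "slide": [0, 0, -0.05], "rotation": [0, 0, 0]}
    - {"gripper": 0.0854, "slide": [0, 0, -0.05], "rotation": [0, 0, 0]}
    - {"gripper": 0.0854, "slide": [0, 0, 0], "rotation": [0, 0, 0]}
    - {"gripper": 0.0854, "slide": [0, 0, 0], "rotation": [0, 0, 0]}

```text
time: 8.05
tool_pos: [0.5447, 0.0998, 0.2045]
eef_rot: [[-0.991, 0.132, 0.002], [0.132, 0.991, 0.0], [-0.002, 0.001, -1.0]]
ft_force: [0.6, -0.6, -0.7]
gripper_width: 0.0855
finger_force: 0.0
```

```bash
python3 - <<'E'
from h import *
o=env.get_obs();np.set_printoptions(precision=4,suppress=True)
im=env.capture("wrist")[:,:,::-1];cv2.imwrite("pics/w5.png",im);np.savez("obs5.npz",**o)
c=cam("wrist",o);print(o['tool_pos'])
for z in(.012,.02): 
    p,f,a=fitblock(im.copy(),c,[.5543,.0979,np.radians(-7.4)],z);print("nest L",z,p,np.degrees(p[2]),f,a)
g=[.614,-.278,np.radians(-72)];print(proj(c,[g[0],g[1],.02]))
E
```

```text
[0.5447 0.0998 0.2045]
nest L 0.012 [ 0.5539  0.0976 -0.1321] -7.568843357493278 57.6875 2022.625
nest L 0.02 [ 0.5516  0.098  -0.1203] -6.89497349832211 132.203125 2022.625
[[ 14.9553 270.4912]]
```

```bash
python3 - <<'E'
from h import *
o=dict(np.load("obs3.npz"));np.set_printoptions(precision=4,suppress=True)
p,f,a=fitblock(cv2.imread("pics/w3.png"),cam("wrist",o),[.614,-.278,np.radians(-72)])
print(p,np.degrees(p[2]),f,a)
o=env.get_obs();g=p[:2]-.011*np.array([np.cos(p[2]),np.sin(p[2])])
print(g,"slide",o['eef_rot'].T@(np.r_[g,.2045]-o['tool_pos']),"turn z",-(np.degrees(p[2])+90-(90-7.5)))
E
```

```text
[ 0.6181 -0.2829 -1.2095] -69.30200982479373 51.796875 2341.625
[ 0.6142 -0.2726] slide [-0.1186 -0.3598 -0.0017] turn z 61.80200982479373
```

>>> jog_arm:
  commands:
    - {"gripper": 0.0854, "slide": [0, -0.045, 0], "rotation": [0, 0, 0]}
    - {"gripper": 0.0854, "slide": [0, -0.045, 0], "rotation": [0, 0, 0]}
    - {"gripper": 0.0854, "slide": [0, -0.045, 0], "rotation": [0, 0, 0]}
    - {"gripper": 0.0854, "slide": [0, -0.045, 0], "rotation": [0, 0, 0]}
    - {"gripper": 0.0854, "slide": [0, -0.045, 0], "rotation": [0, 0, 0]}

```text
time: 8.6
tool_pos: [0.5132, -0.1248, 0.2013]
eef_rot: [[-0.991, 0.131, -0.003], [0.131, 0.991, 0.001], [0.003, 0.0, -1.0]]
ft_force: [-0.3, 0.3, -0.4]
gripper_width: 0.0857
finger_force: 0.0
```

>>> jog_arm:
  commands:
    - {"gripper": 0.0854, "slide": [0, -0.045, 0], "rotation": [0, 0, 0]}
    - {"gripper": 0.0854, "slide": [0, -0.045, 0], "rotation": [0, 0, 0]}
    - {"gripper": 0.0854, "slide": [-0.039, -0.045, 0], "rotation": [0, 0, 0]}
    - {"gripper": 0.0854, "slide": [-0.04, 0, 0], "rotation": [0, 0, 0]}
    - {"gripper": 0.0854, "slide": [-0.04, 0, 0], "rotation": [0, 0, 0]}

```text
time: 9.1
tool_pos: [0.6093, -0.2665, 0.201]
eef_rot: [[-0.991, 0.135, -0.003], [0.135, 0.991, 0.001], [0.003, 0.001, -1.0]]
ft_force: [0.4, 0.1, 0.7]
gripper_width: 0.0857
finger_force: 0.0
```

>>> jog_arm:
  commands:
    - {"gripper": 0.0854, "slide": [0, 0, 0], "rotation": [0, 0, 8.5]}
    - {"gripper": 0.0854, "slide": [0, 0, 0], "rotation": [0, 0, 8.5]}
    - {"gripper": 0.0854, "slide": [0, 0, 0], "rotation": [0, 0, 8.5]}
    - {"gripper": 0.0854, "slide": [0, 0, 0], "rotation": [0, 0, 8.5]}
    - {"gripper": 0.0854, "slide": [0, 0, 0], "rotation": [0, 0, 8.5]}

```text
time: 9.6
tool_pos: [0.6088, -0.2646, 0.2007]
eef_rot: [[-0.637, 0.771, -0.003], [0.771, 0.637, 0.002], [0.003, -0.002, -1.0]]
ft_force: [-0.5, -0.4, -0.0]
gripper_width: 0.0856
finger_force: 0.0
```

>>> jog_arm:
  commands:
    - {"gripper": 0.0854, "slide": [0, 0, 0], "rotation": [0, 0, 8.5]}
    - {"gripper": 0.0854, "slide": [0, 0, 0], "rotation": [0, 0, 8.5]}
    - {"gripper": 0.0854, "slide": [0, 0, 0], "rotation": [0, 0, 2.3]}
    - {"gripper": 0.0854, "slide": [0, 0, 0], "rotation": [0, 0, 0]}
    - {"gripper": 0.0854, "slide": [0, 0, 0], "rotation": [0, 0, 0]}

```text
time: 10.1
tool_pos: [0.609, -0.2647, 0.2017]
eef_rot: [[-0.354, 0.935, -0.002], [0.935, 0.354, 0.001], [0.002, -0.002, -1.0]]
ft_force: [-0.3, 0.3, -0.3]
gripper_width: 0.0854
finger_force: 0.0
```

```bash
python3 - <<'E'
from h import *
o=env.get_obs();np.set_printoptions(precision=4,suppress=True)
im=env.capture("wrist")[:,:,::-1].copy();cv2.imwrite("pics/w6.png",im);np.savez("obs6.npz",**o)
c=cam("wrist",o);print(o['time'],o['joints'],o['tool_pos'],o['eef_rot'])
p,f,a=fitblock(im,c,[.6181,-.2829,-1.2095]);print(p,np.degrees(p[2]),f,a)
E=o['eef_rot'];g=p[:2]-.011*np.array([np.cos(p[2]),np.sin(p[2])])
print("slide",E.T@(np.r_[g,.0]-o['tool_pos']),"turn z",-(np.degrees(p[2])+90-np.degrees(np.arctan2(E[1,1],E[0,1]))))
E
```

```text
10.1 [-0.4101  0.3676  0.4507  1.6562  0.      0.7991] [ 0.609  -0.2647  0.2017] [[-0.3538  0.9353 -0.0021]
 [ 0.9353  0.3538  0.0009]
 [ 0.0016 -0.0017 -1.    ]]
[ 0.6175 -0.2815 -1.2066] -69.13143065364002 52.03125 1939.0
slide [-0.0081  0.0023  0.2017] turn z -0.14943536210645547
```

>>> jog_arm:
  commands:
    - {"gripper": 0.0854, "slide": [-0.008, 0.0023, 0.03], "rotation": [0, 0, 0]}
    - {"gripper": 0.0854, "slide": [0, 0, 0.04], "rotation": [0, 0, 0]}
    - {"gripper": 0.0854, "slide": [0, 0, 0.04], "rotation": [0, 0, 0]}
    - {"gripper": 0.0854, "slide": [0, 0, 0.04], "rotation": [0, 0, 0]}
    - {"gripper": 0.0854, "slide": [0, 0, 0.042], "rotation": [0, 0, 0]}

```text
time: 10.65
tool_pos: [0.6141, -0.2715, 0.0097]
eef_rot: [[-0.353, 0.935, 0.0], [0.935, 0.353, -0.0], [-0.0, 0.0, -1.0]]
ft_force: [0.9, -0.8, -0.2]
gripper_width: 0.0854
finger_force: 0.0
```

>>> jog_arm:
  commands:
    - {"gripper": 0.0854, "slide": [0, 0, 0], "rotation": [0, 0, 0]}
    - {"gripper": 0.02, "slide": [0, 0, 0], "rotation": [0, 0, 0]}
    - {"gripper": 0.02, "slide": [0, 0, 0], "rotation": [0, 0, 0]}
    - {"gripper": 0.02, "slide": [0, 0, 0], "rotation": [0, 0, 0]}
    - {"gripper": 0.02, "slide": [0, 0, 0], "rotation": [0, 0, 0]}
  squeeze: 30

```text
time: 11.15
tool_pos: [0.6158, -0.2722, 0.0144]
eef_rot: [[-0.352, 0.936, 0.004], [0.936, 0.352, -0.002], [-0.003, 0.003, -1.0]]
ft_force: [-1.0, -0.2, 7.5]
gripper_width: 0.0435
finger_force: 31.9
```

>>> jog_arm:
  commands:
    - {"gripper": 0.02, "slide": [0, 0, 0], "rotation": [0, 0, 0]}
    - {"gripper": 0.02, "slide": [0, 0, 0], "rotation": [0, 0, 0]}

```text
time: 11.35
tool_pos: [0.6158, -0.2722, 0.0143]
eef_rot: [[-0.352, 0.936, 0.004], [0.936, 0.352, -0.002], [-0.003, 0.003, -1.0]]
ft_force: [0.3, -0.7, 8.2]
gripper_width: 0.0434
finger_force: 31.8
```

>>> jog_arm:
  commands:
    - {"gripper": 0.02, "slide": [0, 0, -0.02], "rotation": [0, 0, 0]}
    - {"gripper": 0.02, "slide": [0, 0, -0.04], "rotation": [0, 0, 0]}
    - {"gripper": 0.02, "slide": [0, 0, -0.045], "rotation": [0, 0, 0]}
    - {"gripper": 0.02, "slide": [0, 0, -0.045], "rotation": [0, 0, 0]}
    - {"gripper": 0.02, "slide": [0, 0, -0.045], "rotation": [0, 0, 0]}

```text
time: 11.85
tool_pos: [0.6141, -0.2715, 0.2095]
eef_rot: [[-0.352, 0.936, 0.002], [0.936, 0.352, -0.001], [-0.001, 0.001, -1.0]]
ft_force: [1.0, -0.6, -0.8]
gripper_width: 0.0434
finger_force: 30.9
```

>>> jog_arm:
  commands:
    - {"gripper": 0.02, "slide": [0, 0, 0], "rotation": [0, 0, -8.5]}
    - {"gripper": 0.02, "slide": [0, 0, 0], "rotation": [0, 0, -8.5]}
    - {"gripper": 0.02, "slide": [0, 0, 0], "rotation": [0, 0, -8.5]}
    - {"gripper": 0.02, "slide": [0, 0, 0], "rotation": [0, 0, -8.5]}
    - {"gripper": 0.02, "slide": [0, 0, 0], "rotation": [0, 0, -8.5]}

```text
time: 12.35
tool_pos: [0.6144, -0.2716, 0.2075]
eef_rot: [[-0.895, 0.446, 0.001], [0.446, 0.895, -0.001], [-0.001, 0.0, -1.0]]
ft_force: [-0.1, -0.5, -0.5]
gripper_width: 0.0436
finger_force: 30.9
```

>>> jog_arm:
  commands:
    - {"gripper": 0.02, "slide": [0, 0, 0], "rotation": [0, 0, -8.5]}
    - {"gripper": 0.02, "slide": [0, 0, 0], "rotation": [0, 0, -8.5]}
    - {"gripper": 0.02, "slide": [0, 0, 0], "rotation": [0, 0, -2.5]}
    - {"gripper": 0.02, "slide": [0.039, 0, 0], "rotation": [0, 0, 0]}
    - {"gripper": 0.02, "slide": [0.039, 0, 0], "rotation": [0, 0, 0]}

```text
time: 12.85
tool_pos: [0.5365, -0.2614, 0.2058]
eef_rot: [[-0.992, 0.127, -0.0], [0.127, 0.992, 0.0], [0.001, 0.0, -1.0]]
ft_force: [-0.6, -0.6, 0.0]
gripper_width: 0.0431
finger_force: 30.8
```

>>> jog_arm:
  commands:
    - {"gripper": 0.02, "slide": [0.039, 0, 0], "rotation": [0, 0, 0]}
    - {"gripper": 0.02, "slide": [0, 0.041, 0], "rotation": [0, 0, 0]}
    - {"gripper": 0.02, "slide": [0, 0.041, 0], "rotation": [0, 0, 0]}
    - {"gripper": 0.02, "slide": [0, 0.041, 0], "rotation": [0, 0, 0]}
    - {"gripper": 0.02, "slide": [0, 0.041, 0], "rotation": [0, 0, 0]}

```text
time: 13.35
tool_pos: [0.5193, -0.0926, 0.2077]
eef_rot: [[-0.992, 0.129, 0.002], [0.129, 0.992, -0.0], [-0.002, -0.0, -1.0]]
ft_force: [0.4, -0.7, -0.7]
gripper_width: 0.0435
finger_force: 30.9
```

>>> jog_arm:
  commands:
    - {"gripper": 0.02, "slide": [0, 0.041, 0], "rotation": [0, 0, 0]}
    - {"gripper": 0.02, "slide": [0, 0.043, 0], "rotation": [0, 0, 0]}
    - {"gripper": 0.02, "slide": [0, 0, 0], "rotation": [0, 0, 0]}
    - {"gripper": 0.02, "slide": [0, 0, 0], "rotation": [0, 0, 0]}

```text
time: 13.75
tool_pos: [0.5303, -0.0098, 0.2073]
eef_rot: [[-0.992, 0.126, 0.001], [0.126, 0.992, -0.0], [-0.001, -0.0, -1.0]]
ft_force: [0.0, 0.5, -1.2]
gripper_width: 0.0435
finger_force: 31.0
```

```bash
python3 - <<'E'
from h import *
o=env.get_obs();np.set_printoptions(precision=4,suppress=True)
im=env.capture("wrist")[:,:,::-1].copy();cv2.imwrite("pics/w7.png",im);np.savez("obs7.npz",**o)
c=cam("wrist",o);E=o['eef_rot'];print(o['time'],o['tool_pos'],"press-ang",np.degrees(np.arctan2(E[0,1],E[1,1])))
x0,y0,s=.48,-.06,.0005
m=cv2.inRange(cv2.cvtColor(rect(im,c,x0,y0,.1,.13,.02),cv2.COLOR_BGR2HSV),(0,0,165),(180,40,255))
n,l,st,ce=cv2.connectedComponentsWithStats(m);i=1+np.argmax(st[1:,4]);ys,xs=np.where(l==i)
(cx,cy),wh,a=cv2.minAreaRect(np.c_[xs,ys].astype(np.int32));print("rim R",st[i,4],x0+cy*s,y0+cx*s,np.array(wh)*s,a)
g=im[:,300:340].mean((1,2));d=np.diff(g);print([(i,round(d[i],1)) for i in range(215,350) if abs(d[i])>6])
# same for A's picture, and sub-pixel shift by correlation of the held block
A=cv2.imread("pics/w3.png");t=A[232:330,275:362];r=cv2.matchTemplate(im[200:360,255:385],t,cv2.TM_CCOEFF_NORMED)
_,v,_,loc=cv2.minMaxLoc(r);print("block shift vs A (col,row)",loc[0]+255-275,loc[1]+200-232,v)
E
```

```text
13.75 [ 0.5303 -0.0098  0.2073] press-ang 7.2388360268102225
rim R 4732 0.5392818832397461 -0.011499507904052735 [0.0626 0.064 ] 7.253195762634277
[(220, np.float64(6.8)), (221, np.float64(6.4)), (223, np.float64(-20.2)), (224, np.float64(-16.8)), (231, np.float64(7.1)), (236, np.float64(-7.3)), (238, np.float64(6.2)), (239, np.float64(7.2)), (245, np.float64(-8.1)), (247, np.float64(10.2)), (254, np.float64(9.3)), (255, np.float64(8.0)), (290, np.float64(9.5)), (291, np.float64(15.9)), (292, np.float64(15.5)), (293, np.float64(10.2))]
block shift vs A (col,row) 1 -6 0.9743536114692688
```

>>> jog_arm:
  commands:
    - {"gripper": 0.02, "slide": [-0.001, -0.0006, 0.04], "rotation": [0, 0, 0.1]}
    - {"gripper": 0.02, "slide": [0, 0, 0.045], "rotation": [0, 0, 0]}
    - {"gripper": 0.02, "slide": [0, 0, 0.045], "rotation": [0, 0, 0]}
    - {"gripper": 0.02, "slide": [0, 0, 0.034], "rotation": [0, 0, 0]}
    - {"gripper": 0.02, "slide": [0, 0, 0], "rotation": [0, 0, 0]}

```text
time: 14.3
tool_pos: [0.5279, -0.0127, 0.0379]
eef_rot: [[-0.991, 0.132, -0.007], [0.132, 0.991, 0.0], [0.007, -0.001, -1.0]]
ft_force: [-0.8, -0.1, -0.3]
gripper_width: 0.0433
finger_force: 31.0
```

>>> jog_arm:
  commands:
    - {"gripper": 0.02, "slide": [0, 0, 0], "rotation": [0, 0, 0]}
    - {"gripper": 0.02, "slide": [0, 0, 0.004], "rotation": [0, 0, 0]}
    - {"gripper": 0.02, "slide": [0, 0, 0], "rotation": [0, 0, 0]}

```text
time: 14.6
tool_pos: [0.5321, -0.0117, 0.0401]
eef_rot: [[-0.991, 0.13, 0.003], [0.13, 0.991, -0.0], [-0.003, 0.0, -1.0]]
ft_force: [0.2, -0.0, -1.3]
gripper_width: 0.0434
finger_force: 31.0
```

>>> jog_arm:
  commands:
    - {"gripper": 0.02, "slide": [0.0003, 0.001, 0.003], "rotation": [0, 0, 0]}
    - {"gripper": 0.02, "slide": [0, 0, 0.003], "rotation": [0, 0, 0]}
    - {"gripper": 0.02, "slide": [0, 0, 0.003], "rotation": [0, 0, 0]}
    - {"gripper": 0.02, "slide": [0, 0, 0.003], "rotation": [0, 0, 0]}
    - {"gripper": 0.02, "slide": [0, 0, 0.001], "rotation": [0, 0, 0]}

```text
time: 15.1
tool_pos: [0.5308, -0.0103, 0.0262]
eef_rot: [[-0.992, 0.13, 0.0], [0.13, 0.992, -0.0], [-0.0, -0.0, -1.0]]
ft_force: [-7.1, -0.5, 17.3]
gripper_width: 0.0434
finger_force: 33.1
```

>>> jog_arm:
  commands:
    - {"gripper": 0.02, "slide": [0, 0, 0], "rotation": [0, 0, 0]}
    - {"gripper": 0.02, "slide": [0, 0, 0], "rotation": [0, 0, 0]}

```text
time: 15.3
tool_pos: [0.5308, -0.0104, 0.0262]
eef_rot: [[-0.992, 0.13, 0.0], [0.13, 0.992, -0.0], [-0.001, -0.0, -1.0]]
ft_force: [-5.2, -1.4, 9.6]
gripper_width: 0.0431
finger_force: 32.2
```

>>> jog_arm:
  commands:
    - {"gripper": 0.0854, "slide": [0, 0, 0], "rotation": [0, 0, 0]}
    - {"gripper": 0.0854, "slide": [0, 0, 0], "rotation": [0, 0, 0]}
    - {"gripper": 0.0854, "slide": [0, 0, 0], "rotation": [0, 0, 0]}
    - {"gripper": 0.0854, "slide": [0, 0, 0], "rotation": [0, 0, 0]}
    - {"gripper": 0.0854, "slide": [0, 0, -0.03], "rotation": [0, 0, 0]}

```text
time: 15.8
tool_pos: [0.5285, -0.0102, 0.0518]
eef_rot: [[-0.991, 0.13, -0.007], [0.13, 0.992, 0.0], [0.007, -0.001, -1.0]]
ft_force: [-0.3, -0.6, 0.1]
gripper_width: 0.0858
finger_force: 0.0
```

>>> jog_arm:
  commands:
    - {"gripper": 0.0854, "slide": [0, 0.01, -0.05], "rotation": [0, 0, 0]}
    - {"gripper": 0.0854, "slide": [0, 0.02, -0.045], "rotation": [0, 0, 0]}
    - {"gripper": 0.0854, "slide": [0, 0.025, -0.04], "rotation": [0, 0, 0]}
    - {"gripper": 0.0854, "slide": [0, 0, 0], "rotation": [0, 0, 0]}
    - {"gripper": 0.0854, "slide": [0, 0, 0], "rotation": [0, 0, 0]}

```text
time: 16.3
tool_pos: [0.5385, 0.0446, 0.1899]
eef_rot: [[-0.992, 0.129, 0.002], [0.129, 0.992, 0.0], [-0.002, 0.0, -1.0]]
ft_force: [-1.2, -0.2, 0.2]
gripper_width: 0.0854
finger_force: 0.0
```

```bash
python3 - <<'E'
from h import *
o=env.get_obs();np.set_printoptions(precision=4,suppress=True)
im=env.capture("wrist")[:,:,::-1].copy();cv2.imwrite("pics/w8.png",im);np.savez("obs8.npz",**o)
c=cam("wrist",o);print(o['time'],o['tool_pos'],o['joints'])
for n,g in(("L",[.5543,.0979]),("R",[.5403,-.0117])):
  for z in(.012,.02):
    p,f,a=fitblock(im,c,[*g,np.radians(-7.4)],z,r=42);print(n,z,p,np.degrees(p[2]),f,a)
cv2.imwrite("pics/w8c.png",cv2.resize(im[60:300,160:480],None,fx=2.2,fy=2.2))
E
```

```text
16.3 [0.5385 0.0446 0.1899] [ 0.0826  0.0503  0.0572  1.5761 -0.0001  0.2118]
L 0.012 [ 0.554   0.0982 -0.1297] -7.430824759509417 171.953125 2216.9375
L 0.02 [ 0.5517  0.0963 -0.1174] -6.724369838745006 257.046875 2216.9375
R 0.012 [ 0.5385 -0.0129 -0.1296] -7.42501937515198 240.625 2143.1875
R 0.02 [ 0.5368 -0.0105 -0.1317] -7.544659980544343 334.453125 2143.1875
```

View pics/w8c.png

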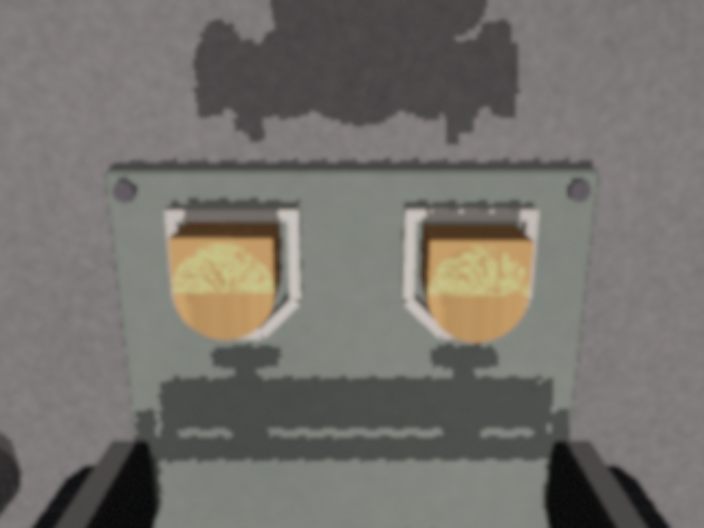

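The crop shows both blocks level and symmetric inside their rims, at (223,280) and (478,280), with flat faces towards the robot. The blocks are done, so I go to the lever: rise, turn 90° and move over the grip bar.

>>> jog_arm:
  commands:
    - {"gripper": 0.0854, "slide": [0, 0, -0.04], "rotation": [0, 0, 8.5]}
    - {"gripper": 0.0854, "slide": [0, 0, -0.04], "rotation": [0, 0, 8.5]}
    - {"gripper": 0.0854, "slide": [0, 0, -0.04], "rotation": [0, 0, 8.5]}
    - {"gripper": 0.0854, "slide": [0, 0, 0], "rotation": [0, 0, 8.5]}
    - {"gripper": 0.0854, "slide": [0, 0, 0], "rotation": [0, 0, 8.5]}

```text
time: 16.85
tool_pos: [0.5382, 0.0434, 0.3089]
eef_rot: [[-0.638, 0.77, -0.0], [0.77, 0.638, -0.0], [0.0, -0.0, -1.0]]
ft_force: [-0.1, -0.3, -0.0]
gripper_width: 0.0853
finger_force: 0.0
```

>>> jog_arm:
  commands:
    - {"gripper": 0.0854, "slide": [0, 0, 0], "rotation": [0, 0, 8.5]}
    - {"gripper": 0.0854, "slide": [0, 0, 0], "rotation": [0, 0, 8.5]}
    - {"gripper": 0.0854, "slide": [0, 0, 0], "rotation": [0, 0, 8.5]}
    - {"gripper": 0.0854, "slide": [0, 0, 0], "rotation": [0, 0, 8.5]}
    - {"gripper": 0.0854, "slide": [0, 0, 0], "rotation": [0, 0, 8.5]}

```text
time: 17.35
tool_pos: [0.5377, 0.0433, 0.3074]
eef_rot: [[0.05, 0.999, -0.003], [0.999, -0.05, -0.0], [-0.0, -0.003, -1.0]]
ft_force: [-0.3, 0.3, -0.5]
gripper_width: 0.0855
finger_force: 0.0
```

>>> jog_arm:
  commands:
    - {"gripper": 0.0854, "slide": [0, 0, 0], "rotation": [0, 0, 5]}
    - {"gripper": 0.0854, "slide": [0, 0.04, 0], "rotation": [0, 0, 0]}
    - {"gripper": 0.0854, "slide": [0, 0.04, 0], "rotation": [0, 0, 0]}
    - {"gripper": 0.0854, "slide": [0, 0, 0], "rotation": [0, 0, 0]}
    - {"gripper": 0.0854, "slide": [0, 0, 0], "rotation": [0, 0, 0]}

```text
time: 17.85
tool_pos: [0.6177, 0.0328, 0.306]
eef_rot: [[0.131, 0.991, -0.005], [0.991, -0.131, -0.0], [-0.001, -0.005, -1.0]]
ft_force: [-0.1, 0.7, 0.1]
gripper_width: 0.0855
finger_force: 0.0
```

```bash
python3 - <<'E'
from h import *
o=env.get_obs();np.set_printoptions(precision=4,suppress=True)
im=env.capture("wrist")[:,:,::-1].copy();cv2.imwrite("pics/w9.png",im);np.savez("obs9.npz",**o)
c=cam("wrist",o);print(o['time'],o['tool_pos'],o['joints'],o['eef_rot'])
m=cv2.inRange(cv2.cvtColor(im,cv2.COLOR_BGR2HSV),(3,110,40),(18,255,255))
n,l,st,ce=cv2.connectedComponentsWithStats(m)
for i in range(1,n):
    if st[i,4]>300: print(st[i],ce[i])
ex=np.array([.9917,-.1288,0]);ey=np.array([.1288,.9917,0]);O=np.array([.5473,.0431,0])
for y in(-.09,0,.09): print("pred bar",proj(c,O+.1395*ex+y*ey+[0,0,.263]))
E
```

```text
17.85 [0.6177 0.0328 0.306 ] [ 0.0531  0.3187  0.5951  1.8526 -0.      1.7555] [[ 0.1312  0.9913 -0.0054]
 [ 0.9914 -0.1312 -0.0003]
 [-0.001  -0.0053 -1.    ]]
[  411     0   112   271 11470] [455.0567  98.7027]
[ 571    0   69  365 6376] [608.8833 174.1523]
[261  97  22  35 532] [271.0733 113.188 ]
[249 179  36  34 647] [270.1546 192.4575]
[402 287  26  65 853] [412.8781 329.2556]
pred bar [[413.3421 336.305 ]]
pred bar [[426.4953 224.2106]]
pred bar [[444.0355  74.7293]]
```

View pics/w9.png

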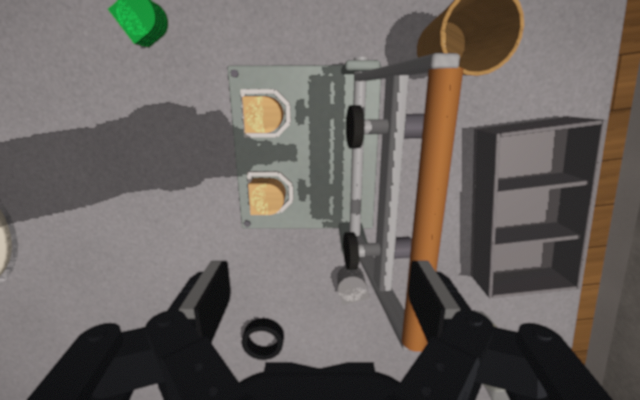

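The picture shows the grip bar running from (445,65) to (415,345), within 3 px of the prediction. The cup is at (480,40), clear of the path. I move on and pinch the bar.

>>> jog_arm:
  commands:
    - {"gripper": 0.0854, "slide": [0, 0.035, 0], "rotation": [0, 0, 0]}
    - {"gripper": 0.0854, "slide": [0, 0.034, 0], "rotation": [0, 0, 0]}
    - {"gripper": 0.0854, "slide": [0, 0, 0.02], "rotation": [0, 0, 0]}
    - {"gripper": 0.0854, "slide": [0, 0, 0.02], "rotation": [0, 0, 0]}
    - {"gripper": 0.0854, "slide": [0, 0, 0.02], "rotation": [0, 0, 0]}
  squeeze: 40

```text
time: 18.4
tool_pos: [0.6853, 0.0245, 0.2488]
eef_rot: [[0.13, 0.991, 0.0], [0.991, -0.13, 0.0], [0.0, 0.0, -1.0]]
ft_force: [0.2, -0.3, -0.1]
gripper_width: 0.0852
finger_force: 0.0
```

>>> jog_arm:
  commands:
    - {"gripper": 0.005, "slide": [0, 0, 0], "rotation": [0, 0, 0]}
    - {"gripper": 0.005, "slide": [0, 0, 0], "rotation": [0, 0, 0]}
    - {"gripper": 0.005, "slide": [0, 0, 0], "rotation": [0, 0, 0]}
    - {"gripper": 0.005, "slide": [0, 0, 0], "rotation": [0, 0, 0]}
    - {"gripper": 0.005, "slide": [0, 0, 0], "rotation": [0, 0, 0]}
  squeeze: 40

```text
time: 18.9
tool_pos: [0.6861, 0.0246, 0.2508]
eef_rot: [[0.13, 0.992, 0.003], [0.992, -0.13, -0.0], [0.0, 0.003, -1.0]]
ft_force: [0.5, -0.9, 2.5]
gripper_width: 0.0164
finger_force: 39.0
```

>>> jog_arm:
  commands:
    - {"gripper": 0.005, "slide": [0, 0, 0], "rotation": [0, 0, 0]}
    - {"gripper": 0.005, "slide": [0, 0, 0], "rotation": [0, 0, 0]}
    - {"gripper": 0.005, "slide": [0, 0, 0], "rotation": [0, 0, 0]}

```text
time: 19.2
tool_pos: [0.6861, 0.0247, 0.2508]
eef_rot: [[0.13, 0.992, 0.003], [0.992, -0.13, 0.0], [0.0, 0.002, -1.0]]
ft_force: [0.9, -0.5, 6.4]
gripper_width: 0.0166
finger_force: 39.2
```

>>> jog_arm:
  commands:
    - {"gripper": 0.005, "slide": [0, -0.019, -0.0005], "rotation": [0, 0, 0]}
    - {"gripper": 0.005, "slide": [0, -0.019, -0.0005], "rotation": [0, 0, 0]}
    - {"gripper": 0.005, "slide": [0, -0.0187, 0.0032], "rotation": [0, 0, 0]}
    - {"gripper": 0.005, "slide": [0, -0.0187, 0.0032], "rotation": [0, 0, 0]}
    - {"gripper": 0.005, "slide": [0, 0, 0], "rotation": [0, 0, 0]}
  squeeze: 50

```text
time: 19.7
tool_pos: [0.6106, 0.0344, 0.2455]
eef_rot: [[0.13, 0.992, 0.003], [0.992, -0.13, -0.0], [-0.0, 0.003, -1.0]]
ft_force: [3.5, -2.2, 6.8]
gripper_width: 0.0162
finger_force: 54.8
```

>>> jog_arm:
  commands:
    - {"gripper": 0.005, "slide": [0, -0.0177, 0.0069], "rotation": [0, 0, 0]}
    - {"gripper": 0.005, "slide": [0, -0.0177, 0.0069], "rotation": [0, 0, 0]}
    - {"gripper": 0.005, "slide": [0, -0.016, 0.0103], "rotation": [0, 0, 0]}
    - {"gripper": 0.005, "slide": [0, -0.016, 0.0103], "rotation": [0, 0, 0]}
    - {"gripper": 0.005, "slide": [0, 0, 0], "rotation": [0, 0, 0]}
  squeeze: 50

```text
time: 20.2
tool_pos: [0.5438, 0.0431, 0.2101]
eef_rot: [[0.13, 0.992, 0.001], [0.992, -0.13, -0.0], [-0.0, 0.001, -1.0]]
ft_force: [1.0, -3.8, 7.2]
gripper_width: 0.0162
finger_force: 55.8
```

>>> jog_arm:
  commands:
    - {"gripper": 0.005, "slide": [0, -0.0136, 0.0132], "rotation": [0, 0, 0]}
    - {"gripper": 0.005, "slide": [0, -0.0136, 0.0132], "rotation": [0, 0, 0]}
    - {"gripper": 0.005, "slide": [0, 0, 0], "rotation": [0, 0, 0]}
  squeeze: 60

```text
time: 20.5
tool_pos: [0.5173, 0.0466, 0.183]
eef_rot: [[0.13, 0.991, -0.0], [0.991, -0.13, -0.0], [-0.0, -0.0, -1.0]]
ft_force: [2.5, -3.0, 4.3]
gripper_width: 0.0159
finger_force: 60.9
```

>>> jog_arm:
  commands:
    - {"gripper": 0.005, "slide": [0, -0.0107, 0.0157], "rotation": [0, 0, 0]}
    - {"gripper": 0.005, "slide": [0, -0.0107, 0.0157], "rotation": [0, 0, 0]}
    - {"gripper": 0.005, "slide": [0, -0.0074, 0.0175], "rotation": [0, 0, 0]}
    - {"gripper": 0.005, "slide": [0, -0.0074, 0.0175], "rotation": [0, 0, 0]}
    - {"gripper": 0.005, "slide": [0, 0, 0], "rotation": [0, 0, 0]}
  squeeze: 70

```text
time: 21.0
tool_pos: [0.4821, 0.0512, 0.1163]
eef_rot: [[0.13, 0.992, -0.0], [0.992, -0.13, -0.001], [-0.001, -0.0, -1.0]]
ft_force: [2.6, -3.2, 5.8]
gripper_width: 0.0154
finger_force: 73.1
```

>>> jog_arm:
  commands:
    - {"gripper": 0.005, "slide": [0, -0.0038, 0.0186], "rotation": [0, 0, 0]}
    - {"gripper": 0.005, "slide": [0, -0.0038, 0.0186], "rotation": [0, 0, 0]}
    - {"gripper": 0.005, "slide": [0, 0, 0], "rotation": [0, 0, 0]}
    - {"gripper": 0.005, "slide": [0, 0, 0], "rotation": [0, 0, 0]}
  squeeze: 70

```text
time: 21.4
tool_pos: [0.4746, 0.0521, 0.0801]
eef_rot: [[0.13, 0.991, -0.001], [0.991, -0.13, -0.001], [-0.001, -0.001, -1.0]]
ft_force: [-0.2, -4.3, 3.3]
gripper_width: 0.016
finger_force: 76.5
```

>>> jog_arm:
  commands:
    - {"gripper": 0.005, "slide": [0, -0.0005, 0.009], "rotation": [0, 0, 0]}
    - {"gripper": 0.005, "slide": [0, -0.0004, 0.008], "rotation": [0, 0, 0]}
    - {"gripper": 0.005, "slide": [0, 0, 0], "rotation": [0, 0, 0]}
    - {"gripper": 0.005, "slide": [0, 0, 0], "rotation": [0, 0, 0]}
    - {"gripper": 0.005, "slide": [0, 0, 0], "rotation": [0, 0, 0]}
  squeeze: 80

```text
time: 21.9
tool_pos: [0.4734, 0.0523, 0.064]
eef_rot: [[0.13, 0.991, -0.0], [0.991, -0.13, -0.0], [-0.0, -0.0, -1.0]]
ft_force: [-4.5, -5.5, 9.5]
gripper_width: 0.0156
finger_force: 79.9
```

```bash
python3 - <<'E'
from h import *
np.set_printoptions(precision=4,suppress=True)
o=env.get_obs();print(o['tool_pos'],o['ft_force'],o['time'])
im=env.capture("side")[:,:,::-1].copy();cv2.imwrite("pics/s10.png",im);c=cam("side")
ex=np.array([.9917,-.1288,0]);ey=np.array([.1288,.9917,0]);O=np.array([.5473,.0431,0])
H=O+.115*ex+[0,0,.075]
# bar end at +y (93) in the side view for lever angles
for f in(-.1,-.05,0,.05,.1):
    print(f,"bar ends L,R",proj(c,H+ey*.093-.19*(np.cos(f)*ex-np.sin(f)*np.array([0,0,1])))[0],proj(c,H-ey*.093-.19*(np.cos(f)*ex-np.sin(f)*np.array([0,0,1])))[0])
u,v=proj(c,O+[0,0,.06])[0].astype(int);print(u,v)
cv2.imwrite("pics/s10c.png",cv2.resize(im[v-75:v+75,u-90:u+110],None,fx=4,fy=4,interpolation=cv2.INTER_CUBIC));print("crop origin",u-90,v-75)
E
```

```text
[0.4734 0.0523 0.064 ] [-4.454  -5.4557  9.4757] 21.9
-0.1 bar ends L,R [364.7192 270.7906] [373.5839 226.6129]
-0.05 bar ends L,R [365.2817 267.4033] [374.1046 223.5169]
0 bar ends L,R [365.6343 263.9447] [374.4446 220.3649]
0.05 bar ends L,R [365.7729 260.4232] [374.6006 217.1648]
0.1 bar ends L,R [365.6939 256.8476] [374.5699 213.9247]
338 241
crop origin 248 166
```

View pics/s10c.png

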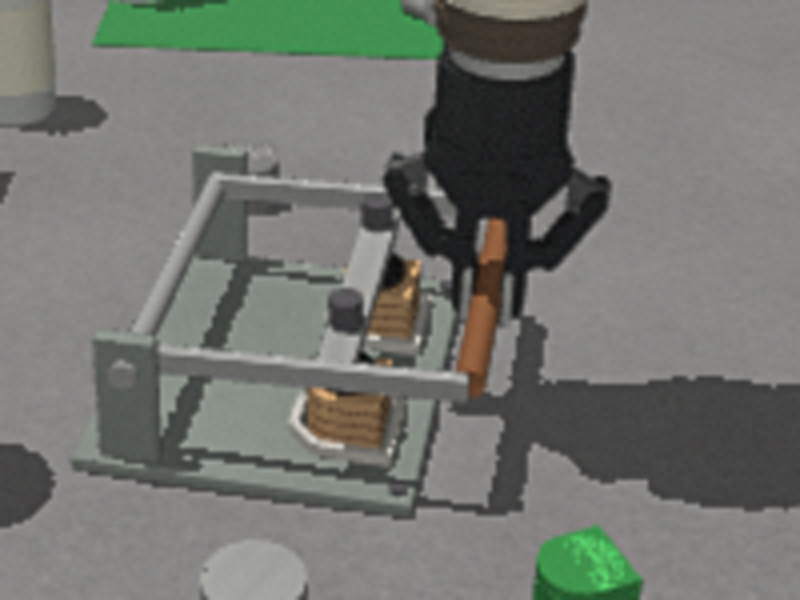

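The crop shows the lever nearly level, both pads on the upright, seated blocks, and the bar pinched at its middle, with its near end at crop (476,385). I measure the angle from the near arm.

```bash
python3 - <<'E'
from h import *
np.set_printoptions(precision=3,suppress=True)
c=cam("side");im=cv2.imread("pics/s10.png").astype(int)
ez=np.array([0,0,1]);ex=np.array([.9917,-.1288,0]);ey=np.array([.1288,.9917,0]);O=np.array([.5473,.0431,0])
H=O+.115*ex+.075*ez
# light band of near arm: columns left of crossbar & right
S=im.sum(2)
for u in(294,300,306,312,345,350,355,360):
    col=S[248:272,u]/3; print(u,col.astype(int).tolist())
for f in(-.05,0,.05,.1):
    L=lambda d,y:H+y*ey-d*(np.cos(f)*ex-np.sin(f)*ez)
    print(f,"arm outer face centreline",[proj(c,L(d,.101))[0] for d in(.03,.1,.18)])
print("upright outer face corners",proj(c,[O+.097*ex+.113*ey+.097*ez,O+.133*ex+.113*ey+.097*ez,O+.115*ex+.113*ey+.075*ez,O-.05*ex+.115*ey+.012*ez]))
E
```

```text
294 [136, 137, 135, 134, 123, 162, 166, 102, 103, 104, 103, 110, 134, 134, 82, 65, 70, 72, 72, 73, 73, 71, 69, 69]
300 [79, 65, 66, 64, 78, 142, 171, 144, 102, 103, 104, 100, 85, 95, 141, 145, 144, 142, 139, 138, 141, 140, 139, 140]
306 [138, 140, 136, 138, 139, 138, 170, 171, 107, 103, 103, 101, 107, 120, 140, 139, 138, 141, 138, 139, 140, 142, 141, 139]
312 [133, 134, 135, 136, 136, 135, 142, 170, 158, 103, 101, 103, 102, 112, 137, 139, 141, 141, 142, 139, 137, 140, 140, 142]
345 [80, 96, 103, 116, 126, 122, 73, 82, 135, 124, 171, 169, 106, 103, 101, 102, 102, 80, 74, 67, 69, 71, 75, 81]
350 [78, 82, 84, 104, 127, 126, 107, 68, 62, 79, 152, 172, 121, 101, 102, 102, 100, 111, 140, 138, 137, 140, 135, 137]
355 [79, 89, 137, 138, 138, 137, 136, 138, 135, 135, 144, 171, 165, 106, 102, 102, 102, 107, 139, 137, 129, 121, 113, 103]
360 [116, 107, 94, 75, 59, 76, 76, 62, 79, 78, 101, 180, 177, 118, 100, 100, 99, 101, 112, 126, 90, 138, 138, 136]
-0.05 arm outer face centreline [array([293.767, 257.295]), array([324.449, 262.616]), array([360.295, 268.833])]
0 arm outer face centreline [array([293.766, 256.752]), array([324.527, 260.799]), array([360.607, 265.545])]
0.05 arm outer face centreline [array([293.733, 256.204]), array([324.493, 258.957]), array([360.716, 262.199])]
0.1 arm outer face centreline [array([293.667, 255.653]), array([324.348, 257.096]), array([360.617, 258.803])]
upright outer face corners [[286.759 251.091]
 [270.957 249.042]
 [279.254 258.185]
 [351.637 291.148]]
```

Slope and bar end both say about 0.03 rad above level, which agrees with the force. I go 6 mm lower.

>>> jog_arm:
  commands:
    - {"gripper": 0.005, "slide": [0, 0, 0.004], "rotation": [0, 0, 0]}
    - {"gripper": 0.005, "slide": [0, 0, 0.003], "rotation": [0, 0, 0]}
    - {"gripper": 0.005, "slide": [0, 0, 0], "rotation": [0, 0, 0]}
    - {"gripper": 0.005, "slide": [0, 0, 0], "rotation": [0, 0, 0]}
    - {"gripper": 0.005, "slide": [0, 0, 0], "rotation": [0, 0, 0]}
  squeeze: 80

```text
time: 22.45
tool_pos: [0.4733, 0.0523, 0.0575]
eef_rot: [[0.13, 0.992, -0.0], [0.992, -0.13, -0.0], [-0.0, 0.0, -1.0]]
ft_force: [-6.9, -5.0, 14.5]
gripper_width: 0.0153
finger_force: 80.4
```

```bash
cat > lev.py <<'E'
from h import *
c=cam("side");ez=np.array([0,0,1]);ex=np.array([.9917,-.1288,0]);ey=np.array([.1288,.9917,0]);O=np.array([.5473,.0431,0])
H=O+.115*ex+.075*ez
def angle(im):
    # dark outer face of near arm: centroid of darkness between bright top ledge and table
    S=im.astype(float).mean(2);P=[]
    for u in(304,306,308,310,312,354,355,356,357):
        v0=250+int(np.argmax(S[250:268,u]>155));k=v0+int(np.argmax(S[v0:v0+6,u]<138))
        seg=S[k-1:k+1,u];top=k-1+(seg[0]-138)/(seg[0]-seg[1]);P.append((u,top))
    P=np.array(P);s=np.polyfit(P[:,0],P[:,1],1)
    def pr(f):
        L=lambda d:H+.101*ey-d*(np.cos(f)*ex-np.sin(f)*ez)+.006*(np.sin(f)*ex+np.cos(f)*ez)
        a=proj(c,[L(.05),L(.17)]);return (a[1,1]-a[0,1])/(a[1,0]-a[0,0]),a[1,1]-s[0]*a[1,0]-s[1]
    fs=np.linspace(-.15,.2,71);q=np.array([pr(f) for f in fs])
    return np.interp(s[0],q[::-1,0],fs[::-1]),s[0]
E
python3 - <<'E'
from lev import *
np.set_printoptions(precision=4,suppress=True)
o=env.get_obs();print(o['tool_pos'],o['ft_force'],o['time'],o['gripper_width'])
im=env.capture("side")[:,:,::-1].copy();cv2.imwrite("pics/s11.png",im)
print("before",angle(cv2.imread("pics/s10.png")),"now",angle(im))
E
```

```text
[0.4733 0.0523 0.0575] [-6.8526 -5.0397 14.4861] 22.45 0.015312738593443028
before (np.float64(0.037966757862363164), np.float64(0.09868367133196765)) now (np.float64(0.007666606788157497), np.float64(0.12423795325246698))
```

>>> jog_arm:
  commands:
    - {"gripper": 0.005, "slide": [0, 0, 0], "rotation": [0, 0, 0]}
    - {"gripper": 0.005, "slide": [0, 0, 0], "rotation": [0, 0, 0]}
    - {"gripper": 0.005, "slide": [0, 0, 0], "rotation": [0, 0, 0]}
    - {"gripper": 0.005, "slide": [0, 0, 0], "rotation": [0, 0, 0]}
    - {"gripper": 0.005, "slide": [0, 0, 0], "rotation": [0, 0, 0]}

```text
time: 23.0
tool_pos: [0.4733, 0.0523, 0.0575]
eef_rot: [[0.13, 0.991, 0.0], [0.991, -0.13, -0.0], [-0.0, 0.0, -1.0]]
ft_force: [-7.9, -4.1, 14.9]
gripper_width: 0.0155
finger_force: 80.4
```

```bash
python3 - <<'E'
from lev import *
o=env.get_obs();im=env.capture("side")[:,:,::-1].copy();a=angle(im);print(a,o['ft_force'],o['tool_pos'])
if abs(a[0])<.02: print(env.close_job())
E
```

```text
(np.float64(0.007504349693960575), np.float64(0.12437454384923202)) [-7.94987571 -4.10812619 14.89498631] [0.47333612 0.05232311 0.05752416]
the job is handed in; nothing more can be done
None
```

The job is handed in at about 23 s of the 72 s allowed: both wooden blocks are seated in their nests, and the lever is pinched and held level (about 0.008 rad above by the side camera, about 15 N), steady over the last half second.

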